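# Set the sprung stop of a repair-bench jig with its setting block

### The arm

A 6-joint arm with a two-finger parallel gripper is mounted at the origin on the work surface. World frame = base frame: x ahead of the robot, y to its left, z up, the work surface at z = 0. Lengths are in m, angles in rad, forces in N, time in s.
With the tool pointing down it reaches from about 0.4 to 0.825 m from the base axis. Payload 7 kg.
Tool frame: the origin (TCP) lies at the very end of the fingers, on their centre line; the grasp point (between the pads) lies arm.hold_point_z behind it (arm.hold_point_z is the distance from the TCP to the grasp point, in m); z points along the fingers, y is the line along which they close (so a half turn about z gives the same grasp; the last joint's range is limited). The gripper opens to 88 mm and grips with 3 to 60 N. Pads are 19 mm wide; open, the fingers measure 130 mm over their backs; the gripper's body (78 mm by 193 mm) begins 47 mm behind the grasp point.
Start: joints at [-0.891, 0.359, 0.012, 0, -1.224, -0.288], TCP at [0.258, -0.624, 0.227] pointing down, gripper open.
Joint ranges: [-3.07, 3.07], [-1.43, 2.12], [-1.02, 1.25], [-3.03, 1.67], [-3.05, -0], [-3.03, 3.03]. Speed limits (rad/s): [2.39, 2.39, 3.01, 3.14, 3.14, 3.14].

### API

Orientations are given as [roll, pitch, yaw] about the fixed x, y, z axes, in that order (R = Rz(yaw) Ry(pitch) Rx(roll)).
In Python, from station import arm gives the robot as it stands.
- The arm moves only by the shell command python3 -m creep 'ROWS' [FORCE]. ROWS is a JSON list of rows, 1 to 20 of them, each of 5 numbers: the finger opening in m, then dx, dy, dz in m, then a turn about the tool's z in rad; each row is the pose to reach, as a shift and turn from the pose commanded when the command began, along the tool's axes at that moment; what a row does not reach only later rows make up. A row lasts 1/12 s, in which the tool goes at most 0.0417 m and 0.125 rad, less where a joint would pass 70% of its speed; a pose out of reach is approached as far as the arm can. The fingers move at their own pace and stop on an object; FORCE is the grip in N (left out, the last holds). Time passes only in rows, so rows that do not move let the fingers close. It prints the time, the measured TCP pose, the force, the opening and the grip force at its end.
- arm.get_state(): the state, without advancing time (a new reading comes with each control period).
- arm.grab_frame(name): name is "scene" or "top"; returns the picture (480x640x3 uint8, red, green, blue); there is no depth.
- arm.camera_params(name): a dict with "fx", "fy", "cx", "cy" (pixels), "T" (4x4, takes a point from camera to world coordinates). Camera axes: x right, y down, z forward; pixel columns grow to the right and rows downward; lengths in m; the calibration is good to about 2 mm. A picture is of the moment at which its call begins. camera_params takes no time and is no camera call.
- arm.job_done(): hands the job in; it is judged then, once.
The state is a dict: "t": time; "q": joint angles; "qd": joint speeds; "joint_efforts": joint torques, N m; "eef_pos": TCP position; "ee_rot": TCP orientation; "force": force on the tool from outside, world axes, zero at the start; "moment": the same for the moment, N m; "width": finger opening in m; "gripper_force": force on a finger pad.
Only numpy, scipy, OpenCV 4.12 (cv2) and the standard library are available. Lean on these libraries where they do the work, as an engineer would, in place of code of your own. Each camera call takes 0.05 s, during which the arm holds its last target. There are 200 camera calls.

### The job

Take the setting block with the green grip and slide its tongue under the black foot of the stop jig, so that the line scribed across the tongue lies beneath the foot and the block lies flat on the jig's plate. Then turn the red T-handle driver clockwise until the foot just drags on the tongue, bearing on it lightly and not screwed down hard, and leave the block there.

Things in the scene. Friction and masses are not known exactly. Their poses are not given: they have to be found in the camera images.
- set_block: Loose, 0.22 kg: aluminium tongue 170 x 36 x 12 mm with a GREEN upright tab, 30 (x) x 16 (y) x 45 mm tall, top 57 mm above the underside; grip across the 16 mm. Origin: underside, below the tab's middle; z up, x along the tongue, which runs from x = -50 to +120 mm; scribed line across it at x = +100. Not wanted: two like it, yellow tab (7 mm tongue) and blue tab (20 mm).
- stop_foot: Black sprung foot, 16 mm diameter, of the jig's stop screw. Origin: centre of its underside; axes are the jig's, z up. Jig plate 8 mm thick: x -170 to 50, y -50 to 90 mm from here. Grey arm above (40 mm wide, 45 to 70 mm over the bench) from a column at y = +57 and beyond; open towards -x (robot side), where the tongue goes in along +x. Yields up at 1 N, then 0.6 N per mm, for 7 mm.
- driver (a joint): Angle q of driver and stop screw, rad, growing clockwise from above; range 0 to 2.3, starts at 0.1 to 0.5. Foot underside is 27.8 - 6 q mm above the bench till it meets something; the driver keeps its height. On the green block's tongue, flat on the plate, it touches at q = 1.3; 1.3 to 1.85 is a light drag (1 to 3 N), more is too hard. Stays where left; turns with 0.06 N m.
- driver_grip (a point): Centre of the driver's red T-handle, straight above the foot, 120 mm above the bench. A level bar 64 mm long, 15 mm thick, 30 mm high (105 to 135 mm above the bench), one end white; grip from above across its 15 mm. The point turns with it: x along the bar to the white end, z up. At angle q the bar points 0.75 - q rad anticlockwise (from above) of the foot's x axis.
Not all that is in view belongs to the job. Leave any brown or orange look-alike of the set_block alone.

How it is judged:
By the outcome, as a careful person would: the job done as asked, in the order asked, and still so for the second after the job is handed in, with the robot touching nothing.
It also fails if it takes over 58 s, if anything falls off the work surface, if the arm or the gripper's body presses on something with over 40 N, if the wrist force passes 120 N, or if a joint passes its speed limit or range.

## Working session

There is one attempt and no reset: what is moved stays moved. The work goes in short steps, Python scripts to look and compute and a shell command to move; the robot and the scene stay as the last step left them, time stands still between calls to the robot, and variables do not carry over. Pictures are saved under pics/ and viewed, at most 12 in all, crops included, and the job is handed in when it is done.

```bash
mkdir -p pics; ls; python3 - <<'E'
from station import arm
import cv2,numpy as np
np.set_printoptions(precision=4,suppress=True)
for n in("scene","top"):
    cv2.imwrite(f"pics/{n}0.png",arm.grab_frame(n)[:,:,::-1]); print(n,arm.camera_params(n))
print(arm.get_state(),arm.hold_point_z)
E
```

```text
pics
scene {'fx': 492.2587265428174, 'fy': 492.2587265428174, 'cx': 330.9888101698751, 'cy': 237.34516763847458, 'T': array([[ 0.5638,  0.4688, -0.68  ,  1.1894],
       [ 0.8256, -0.3415,  0.4491, -0.59  ],
       [-0.0216, -0.8146, -0.5796,  0.7078],
       [ 0.    ,  0.    ,  0.    ,  1.    ]])}
top {'fx': 548.8399070083599, 'fy': 548.8399070083599, 'cx': 313.5362431829123, 'cy': 234.8739664165602, 'T': array([[-0.024 , -0.9865,  0.1621,  0.2434],
       [-0.9996,  0.0258,  0.0087, -0.1273],
       [-0.0128, -0.1618, -0.9867,  1.4201],
       [ 0.    ,  0.    ,  0.    ,  1.    ]])}
{'t': 0.1, 'q': array([-0.8909,  0.3593,  0.0112, -0.0003, -1.2241, -0.2881]), 'qd': array([-0.0006, -0.0014,  0.0019,  0.0017,  0.0004, -0.0002]), 'joint_efforts': array([ -0.0015, -58.4162,  29.3754,   7.0156,   0.0102,  -0.    ]), 'eef_pos': array([ 0.2576, -0.6235,  0.2257]), 'ee_rot': array([ 3.1401, -0.0001, -2.7499]), 'force': array([ 0.3267, -0.3849, -1.1604]), 'moment': array([0.02  , 0.0386, 0.0268]), 'gripper_force': 0.0, 'width': 0.08770748400304017} 0.0188
```

View pics/scene0.png

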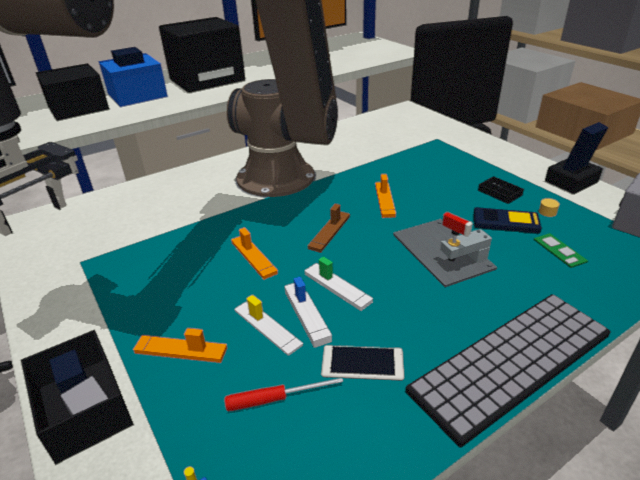

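View pics/top0.png

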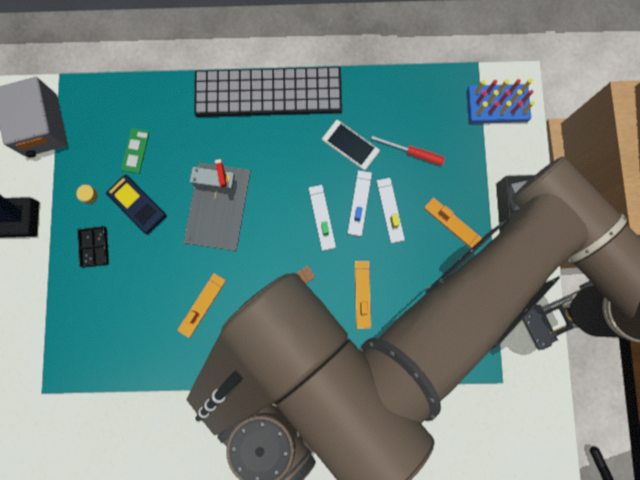

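```bash
cat > h.py <<'E'
from station import arm
import cv2,numpy as np
np.set_printoptions(precision=4,suppress=True)
def cast(n,uv,z):
    c=arm.camera_params(n);T=c["T"]
    uv=np.atleast_2d(np.array(uv,float))
    d=np.c_[(uv[:,0]-c["cx"])/c["fx"],(uv[:,1]-c["cy"])/c["fy"],np.ones(len(uv))]@T[:3,:3].T
    return T[:3,3]+d*((z-T[2,3])/d[:,2])[:,None]
def proj(n,p):
    c=arm.camera_params(n);T=c["T"]
    q=(np.atleast_2d(p)-T[:3,3])@T[:3,:3]
    return np.c_[q[:,0]/q[:,2]*c["fx"]+c["cx"],q[:,1]/q[:,2]*c["fy"]+c["cy"]]
def blobs(img,lo,hi,box,minA=15):
    x0,y0,x1,y1=box
    m=cv2.inRange(cv2.cvtColor(img,cv2.COLOR_RGB2HSV),lo,hi)
    k=np.zeros_like(m);k[y0:y1,x0:x1]=m[y0:y1,x0:x1]
    return [c for c in cv2.findContours(k,cv2.RETR_EXTERNAL,cv2.CHAIN_APPROX_NONE)[0] if cv2.contourArea(c)>=minA]
def rect(n,c,z):
    P=cast(n,c[:,0,:],z)[:,:2]
    r=cv2.minAreaRect((P*1000).astype(np.float32)); return r,cv2.boxPoints(r)
E
python3 - <<'E'
from h import *
t=cv2.imread("pics/top0.png")[:,:,::-1].copy(); s=cv2.imread("pics/scene0.png")[:,:,::-1].copy()
hs=cv2.cvtColor(t,cv2.COLOR_RGB2HSV)
for p in [(210,230),(230,215),(322,205),(110,300),(325,228),(221,172),(222,183),(320,190)]: print(p,hs[p[1],p[0]])
B=(300,170,345,260)
for nm,lo,hi,z,b in [("white",(0,0,150),(180,70,255),.012,B),("green",(40,100,40),(78,255,255),.057,B),("red",(0,120,80),(8,255,255),.135,(190,145,250,200)),("plate",(0,0,50),(180,70,135),.008,(178,150,255,256))]:
    for c in blobs(t,lo,hi,b): print(nm,cv2.contourArea(c),cv2.boundingRect(c),*rect("top",c,z))
for c in blobs(s,(40,100,40),(75,255,255),(300,240,350,290)): print("scene green",cv2.boundingRect(c))
a=cv2.resize(t[140:270,170:420],None,fx=3,fy=3,interpolation=cv2.INTER_CUBIC)
cv2.imwrite("pics/c1.png",a[:,:,::-1])
b=cv2.resize(s[190:350,230:510],None,fx=2.8,fy=2.8,interpolation=cv2.INTER_CUBIC)
cv2.imwrite("pics/c2.png",b[:,:,::-1])
E
```

```text
(210, 230) [ 96  22 114]
(230, 215) [101  18 114]
(322, 205) [104  13 222]
(110, 300) [ 91 206 135]
(325, 228) [ 70 148 191]
(221, 172) [  1 201 202]
(222, 183) [  1 205 192]
(320, 190) [104  13 223]
white 904.5 (308, 185, 28, 66) ((521.8087158203125, -137.24830627441406), (172.89666748046875, 39.38551330566406), 10.487220764160156) [[ 433.22   -133.6195]
 [ 440.3889 -172.3471]
 [ 610.3974 -140.8771]
 [ 603.2286 -102.1495]]
green 46.0 (322, 222, 6, 13) ((484.12872314453125, -143.30404663085938), (12.609002113342285, 30.72564125061035), 88.47917938232422) [[ 468.604  -149.1986]
 [ 499.3188 -150.0141]
 [ 499.6535 -137.4095]
 [ 468.9386 -136.594 ]]
red 124.5 (216, 163, 10, 24) ((608.726318359375, 105.12484741210938), (60.28197479248047, 16.044801712036133), 11.920446395874023) [[577.5782 106.7485]
 [580.8923  91.0497]
 [639.8744 103.5012]
 [636.5603 119.2   ]]
plate 3499.0 (184, 166, 66, 85) ((560.3189086914062, 142.98428344726562), (149.3079376220703, 219.65725708007812), 80.1011734008789) [[439.2916  88.3222]
 [655.6788  50.5612]
 [681.3462 197.6463]
 [464.959  235.4074]]
plate 65.5 (198, 163, 18, 7) ((669.0843505859375, 165.8358612060547), (46.309139251708984, 14.626883506774902), 83.49742126464844) [[659.1957 143.6585]
 [673.7286 142.002 ]
 [678.973  188.0132]
 [664.4401 189.6697]]
scene green (319, 257, 13, 22)
```

View pics/c1.png

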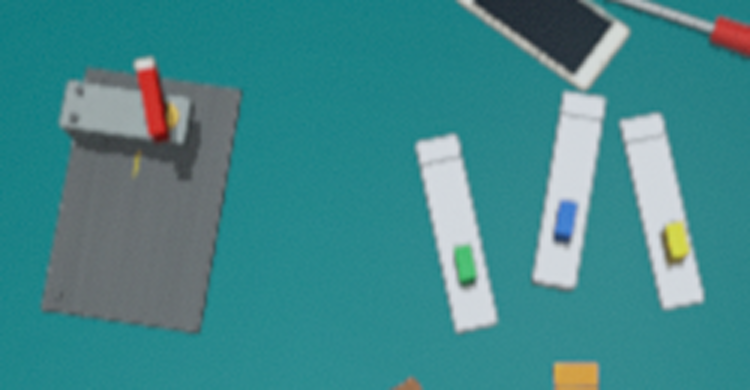

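View pics/c2.png

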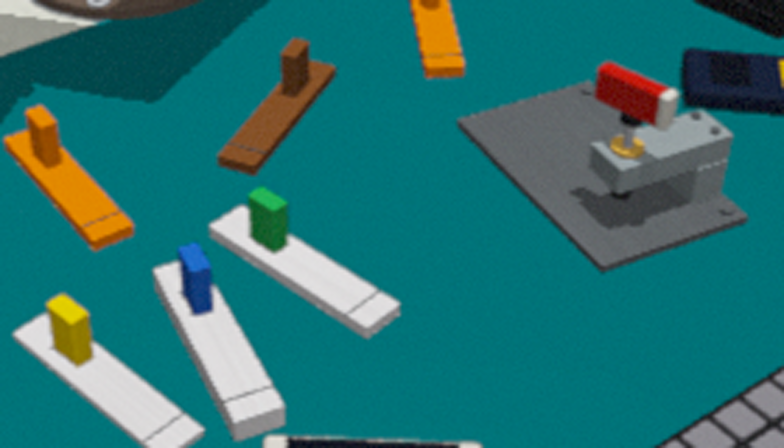

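Crop: the green-tab block is at top px (325,228) and scene px (326,268). It has a white tongue with the line at its far (+x) end. The others are yellow (395,220), blue (358,213), oranges and a brown. Only the green one fits the description. The jig foot is under the arm near the red bar (220,173), with the white bar end up.

```bash
python3 - <<'E'
from h import *
t=cv2.imread("pics/top0.png")[:,:,::-1].copy(); s=cv2.imread("pics/scene0.png")[:,:,::-1].copy()
c=max(blobs(t,(0,0,50),(180,70,135),(178,150,255,256)),key=cv2.contourArea)
P=cast("top",c[:,0,:],.008)[:,:2]*1000
def line(A,B,tol=5,trim=12):
    A,B=np.array(A,float),np.array(B,float)
    for _ in range(3):
        d=(B-A)/np.linalg.norm(B-A);n=np.array([-d[1],d[0]]);u=(P-A)@d
        S=P[(abs((P-A)@n)<tol)&(u>trim)&(u<np.linalg.norm(B-A)-trim)]
        vx,vy,x,y=cv2.fitLine(S.astype(np.float32),cv2.DIST_HUBER,0,.01,.01).ravel();d2=np.array([vx,vy])*np.sign(vx*d[0]+vy*d[1])
        L=np.linalg.norm(B-A);A=np.array([x,y])+d2*((A-[x,y])@d2);B=A+d2*L
    return A,d2,len(S),abs((S-A)@[-d2[1],d2[0]]).mean()
w=cast("top",[(184.3,243.3),(236.7,250.3),(250,170)],.008)[:,:2]*1000
print("corners",w)
a=line(w[1],w[2]);b=line(w[1],w[0]);print("right",a,np.arctan2(a[1][1],a[1][0]));print("bottom",b,np.arctan2(b[1][1],b[1][0])-np.pi/2)
X=np.linalg.solve(np.c_[a[1],-b[1]],b[0]-a[0]);cor=a[0]+a[1]*X[0]
yaw=np.arctan2(a[1][1],a[1][0]);yb=np.arctan2(b[1][1],b[1][0])-np.pi/2; 
for y in(yaw,yb):
  R=np.array([[np.cos(y),-np.sin(y)],[np.sin(y),np.cos(y)]]);print("foot",cor,cor+R@[170,50])
# bar: red+white top face, scene view
W=[c for c in blobs(t,(0,0,170),(180,60,255),(205,150,230,172),4)]
for q in W: print("wh top",cv2.boundingRect(q),cast("top",q[:,0,:].mean(0),.135))
# black foot in scene
for q in blobs(s,(0,0,0),(180,255,40),(440,245,465,268),6): print("foot scene",cv2.boundingRect(q),cast("scene",q[:,0,:].mean(0),.028))
for q in blobs(s,(0,150,80),(8,255,255),(430,200,490,240),6): print("red scene",cv2.boundingRect(q),cast("scene",q[:,0,:].mean(0),.12))
# white block from scene
for q in blobs(s,(0,0,140),(180,70,255),(295,250,380,312),60): r,bx=rect("scene",q,.010);print("white scene",r,bx)
q=blobs(s,(40,100,40),(75,255,255),(300,240,350,290))[0];print("green scene",cast("scene",q[:,0,:].mean(0),.04))
E
```

```text
corners [[461.8605 222.7986]
 [439.9033  85.9066]
 [654.7577  50.1395]]
right (array([440.5305,  89.4915]), array([ 0.985 , -0.1723]), 71, np.float64(0.6583726616398948)) -0.17320034048647745
bottom (array([440.2159,  85.8504]), array([0.1769, 0.9842]), 44, np.float64(0.6616302178780225)) -0.17787035680074248
foot [440.8601  89.4338] [616.9334 109.3887]
foot [440.8601  89.4338] [617.0247 108.5662]
wh top (215, 159, 6, 4) [[0.643  0.1137 0.135 ]]
red scene (443, 213, 25, 21) [[0.6104 0.1085 0.12  ]]
white scene ((532.4493408203125, -228.26022338867188), (38.77245330810547, 63.800846099853516), 78.80058288574219) [[ 497.3911 -241.0814]
 [ 559.9771 -253.4731]
 [ 567.5076 -215.439 ]
 [ 504.9216 -203.0473]]
white scene ((523.4368896484375, -135.4527587890625), (179.7696533203125, 39.462162017822266), 10.708426475524902) [[ 431.4511 -132.7669]
 [ 438.7836 -171.5418]
 [ 615.4227 -138.1386]
 [ 608.0901  -99.3637]]
green scene [[ 0.4914 -0.146   0.04  ]]
```

```bash
cat >> h.py <<'E'
def delta(p,yaw):
    s=arm.get_state(); y0=s["ee_rot"][2]; d=np.array(p)-s["eef_pos"]
    c,n=np.cos(y0),np.sin(y0)
    print("pos",s["eef_pos"],"rot",s["ee_rot"],"q",s["q"],"t",s["t"],"f",s["force"])
    print("rows dx,dy,dz,turn:",np.array([c*d[0]+n*d[1],n*d[0]-c*d[1],-d[2],-((yaw-y0+np.pi/2)%np.pi-np.pi/2)]),"dist",np.linalg.norm(d))
E
python3 -c "
from h import *
delta([.488,-.144,.10],.183)"
```

```text
pos [ 0.2576 -0.6235  0.2257] rot [ 3.1401 -0.0001 -2.7499] q [-0.8909  0.3593  0.0112 -0.0003 -1.2241 -0.2881] t 0.1 f [ 0.3267 -0.3849 -1.1604]
rows dx,dy,dz,turn: [-0.396   0.3552  0.1257  0.2087] dist 0.546620937140894
```

```bash
python3 -m creep '[[0.045,-0.1,0.09,0.0,0.05],[0.045,-0.2,0.18,0.0,0.1],[0.045,-0.3,0.27,0.03,0.15],[0.045,-0.396,0.355,0.08,0.209],[0.045,-0.396,0.355,0.126,0.209],[0.045,-0.396,0.355,0.126,0.209],[0.045,-0.396,0.355,0.126,0.209],[0.045,-0.396,0.355,0.126,0.209],[0.045,-0.396,0.355,0.126,0.209],[0.045,-0.396,0.355,0.126,0.209],[0.045,-0.396,0.355,0.126,0.209],[0.045,-0.396,0.355,0.126,0.209],[0.045,-0.396,0.355,0.126,0.209],[0.045,-0.396,0.355,0.126,0.209],[0.045,-0.396,0.355,0.126,0.209],[0.045,-0.396,0.355,0.126,0.209],[0.045,-0.396,0.355,0.126,0.209],[0.045,-0.396,0.355,0.126,0.209]]' 20
python3 - <<'E'
from h import *
delta([.488,-.144,.023],.183)
t=arm.grab_frame("top");s=arm.grab_frame("scene")
cv2.imwrite("pics/s2.png",cv2.resize(s[170:350,230:510],None,fx=2.8,fy=2.8)[:,:,::-1]);cv2.imwrite("pics/t2.png",t[:,:,::-1])
E
```

```text
t: 1.6
eef_pos: [0.4878, -0.1455, 0.1009]
ee_rot: [-3.142, 0.0, -2.96]
force: [-0.1, -0.4, -0.2]
width: 0.0449
gripper_force: 0.0
pos [ 0.4878 -0.1455  0.1009] rot [-3.1415  0.0003 -2.9602] q [ 0.0965  0.2096 -0.518   0.0001 -0.8429 -1.4859] t 1.6 f [-0.0984 -0.3977 -0.2196]
rows dx,dy,dz,turn: [-0.0005  0.0015  0.0779 -0.0016] dist 0.07790159344593084
```

View pics/s2.png

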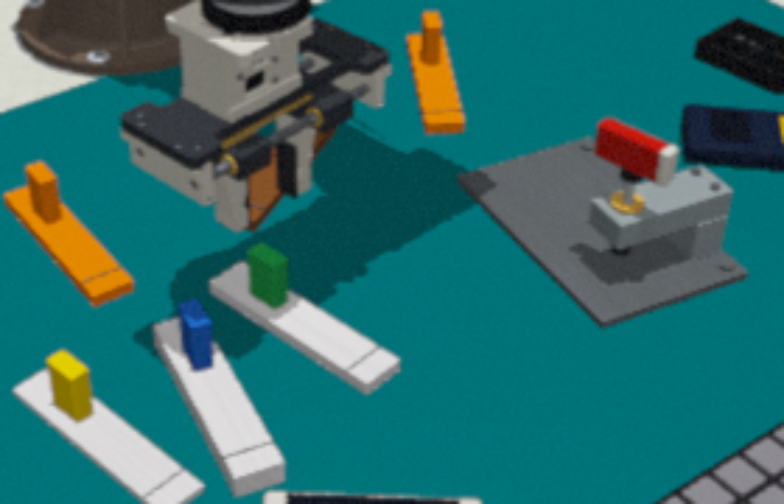

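The view shows the gripper above and behind the green tab, clear of its neighbours. I'll descend and grip.

```bash
python3 -m creep '[[0.045,0,0.001,0.03,0],[0.045,0,0.001,0.06,0],[0.045,0,0.001,0.078,0],[0.045,0,0.001,0.078,0],[0.045,0,0.001,0.078,0],[0.045,0,0.001,0.078,0],[0.0,0,0.001,0.078,0],[0.0,0,0.001,0.078,0],[0.0,0,0.001,0.078,0],[0.0,0,0.001,0.078,0],[0.0,0,0.001,0.078,0],[0.0,0,0.001,0.078,0],[0.0,0,0.001,0.078,0]]' 30
python3 -c "
from h import *
delta([.488,-.144,.06],.183)"
```

```text
t: 2.78
eef_pos: [0.4882, -0.1435, 0.023]
ee_rot: [-3.141, 0.0, -2.959]
force: [-1.4, 0.9, 6.1]
width: 0.0159
gripper_force: 30.0
pos [ 0.4882 -0.1435  0.023 ] rot [-3.1414  0.0005 -2.9587] q [ 0.1006  0.3212 -0.598   0.0002 -0.6511 -1.4886] t 2.7833 f [-1.3771  0.8886  6.1091]
rows dx,dy,dz,turn: [ 0.0003 -0.0004 -0.037  -0.0001] dist 0.03701960777781787
```

```bash
python3 -m creep '[[0.0,0,0,-0.03,0],[0.0,0,0,-0.06,0],[0.0,0,0,-0.08,0],[0.0,0,0,-0.08,0],[0.0,0,0,-0.08,0],[0.0,0,0,-0.08,0]]'
python3 -c "
from h import *
delta([.4387,.1393,.103],-.175)"
```

```text
t: 3.28
eef_pos: [0.4872, -0.1434, 0.1017]
ee_rot: [3.141, -0.001, -2.959]
force: [-0.4, 0.3, -1.3]
width: 0.0158
gripper_force: 30.0
pos [ 0.4872 -0.1434  0.1017] rot [ 3.141  -0.0011 -2.9592] q [ 0.1006  0.2076 -0.518  -0.0007 -0.8464 -1.4885] t 3.2833 f [-0.4091  0.3112 -1.3452]
rows dx,dy,dz,turn: [-0.0036  0.2868 -0.0013  0.3574] dist 0.28684695182392117
```

```bash
python3 -m creep '[[0.0,0.008,0.03,0,0.03],[0.0,0.008,0.06,0,0.08],[0.0,0.005,0.1,0,0.13],[0.0,0,0.135,0,0.18],[0.0,0,0.17,0,0.23],[0.0,-0.004,0.205,0,0.28],[0.0,-0.004,0.24,0,0.33],[0.0,-0.004,0.27,0,0.357],[0.0,-0.004,0.287,0,0.357],[0.0,-0.004,0.287,0,0.357],[0.0,-0.004,0.287,0,0.357],[0.0,-0.004,0.287,0,0.357],[0.0,-0.004,0.287,0,0.357],[0.0,-0.004,0.287,0,0.357],[0.0,-0.004,0.287,0,0.357]]'
python3 - <<'E'
from h import *
t=arm.grab_frame("top");s=arm.grab_frame("scene")
st=arm.get_state();z=st["eef_pos"][2]-.023
yaw=st["ee_rot"][2]+np.pi;x=np.array([np.cos(yaw),np.sin(yaw)]);o=st["eef_pos"][:2]
# expected tongue outline tip top corners in world -> pixel, drawn as dots
for n,im in(("top",t),("scene",s)):
    im=im.copy()
    p=[[*(o+x*a+np.array([-x[1],x[0]])*b),z+.012] for a,b in((.12,.018),(.12,-.018),(.1,.018),(.1,-.018))]
    u=proj(n,p);print(n,u.ravel())
    b=(int(u[0,0])-90,int(u[0,1])-70)
    cr=cv2.resize(im[b[1]:b[1]+150,b[0]:b[0]+200],None,fx=4,fy=4,interpolation=cv2.INTER_CUBIC)
    for q in u: cv2.circle(cr,tuple(int(v) for v in (q-b+.5)*4),3,(255,0,255),-1)
    cv2.imwrite(f"pics/{n}3.png",cr[:,:,::-1]);cv2.imwrite(f"pics/{n}3full.png",im[:,:,::-1])
delta([.4387,.1393,.035],-.175)
E
```

```text
t: 4.53
eef_pos: [0.4398, 0.1386, 0.1024]
ee_rot: [-3.141, -0.0, 2.966]
force: [-0.5, -0.1, -2.1]
width: 0.016
gripper_force: 30.0
top [211.5854 197.9952 225.8115 200.0834 210.1346 205.7769 224.3923 207.8776]
scene [445.4892 219.4547 432.0043 223.3703 440.3692 215.1325 427.0119 218.9502]
pos [0.4398 0.1389 0.1025] rot [-3.1416 -0.0001  2.9664] q [ 0.7347  0.1316 -0.6142 -0.     -0.8249 -2.4807] t 4.6333 f [-0.1255 -0.5437 -1.2353]
rows dx,dy,dz,turn: [ 0.0012  0.0002  0.0675 -0.0002] dist 0.06754564072925696
```

View pics/scene3.png

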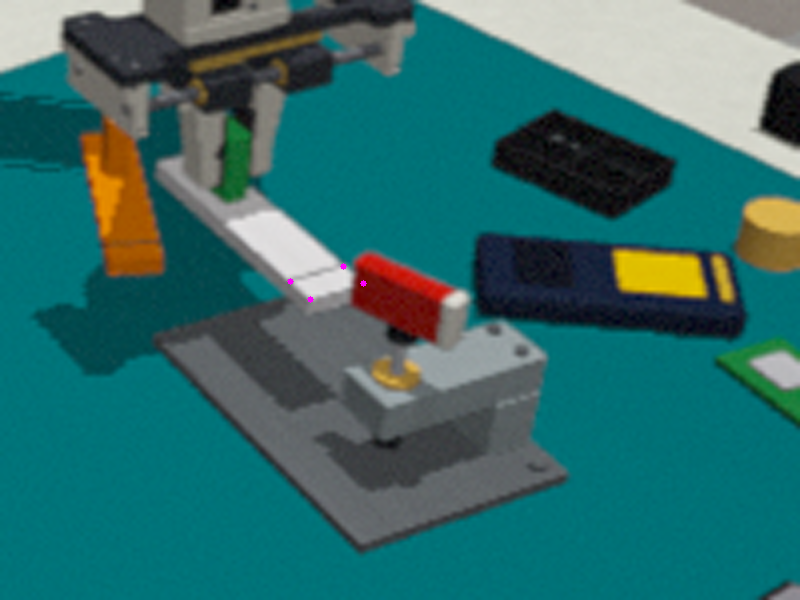

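View pics/top3.png

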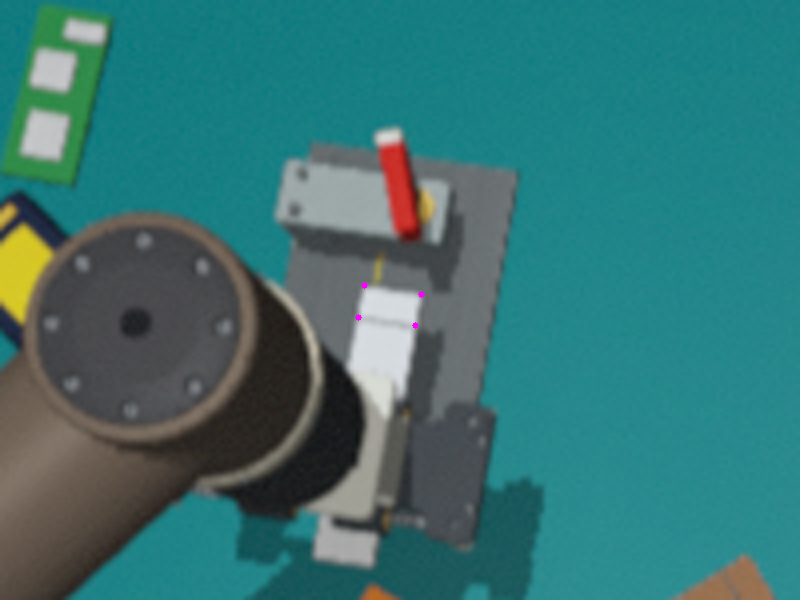

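```bash
python3 - <<'E'
from h import *
t=cv2.imread("pics/top3full.png")[:,:,::-1].copy();s=cv2.imread("pics/scene0.png")[:,:,::-1].copy()
y=-.175;R=np.array([[np.cos(y),-np.sin(y)],[np.sin(y),np.cos(y)]]);f=np.array([.616,.108])
for c in blobs(t,(18,60,70),(40,255,255),(205,180,225,205),3): print("mark",c[:,0].mean(0),(cast("top",c[:,0],.008)[:,:2]-f)@R*1000)
print("orange tab scene",cast("scene",[(383,180)],.05))
for c in blobs(s,(8,150,80),(18,255,255),(365,165,405,220),20): print(cv2.boundingRect(c),rect("scene",c,.012))
# foot black in scene
for c in blobs(s,(0,0,0),(180,255,45),(440,248,465,268),4): print("foot",cv2.boundingRect(c))
print("exp foot px",proj("scene",[[.616,.108,.0256]]))
cr=cv2.resize(s[235:275,430:480],None,fx=1,fy=1);print(cv2.cvtColor(cr,cv2.COLOR_RGB2GRAY)[12:34,8:34])
E
```

```text
mark [215.1333 193.7333] [[-18.9745  29.7599]
 [-22.0431  31.8991]
 [-24.719   31.412 ]
 [-27.3933  30.9252]
 [-30.066   30.4387]
 [-32.7371  29.9524]
 [-35.7972  32.0884]
 [-38.465   31.602 ]
 [-38.0744  28.9809]
 [-35.4066  29.4665]
 [-32.7371  29.9524]
 [-30.066   30.4387]
 [-27.0025  28.301 ]
 [-24.3282  28.787 ]
 [-21.6522  29.2733]]
orange tab scene [[0.2777 0.1882 0.05  ]]
(376, 174, 20, 44) (((288.0480651855469, 184.25247192382812), (37.407012939453125, 232.35499572753906), 56.86715316772461), array([[180.5374, 232.0906],
       [375.1128, 105.0895],
       [395.5587, 136.4143],
       [200.9834, 263.4154]], dtype=float32))
foot (448, 259, 7, 2)
exp foot px [[450.9579 259.0895]]
[[100 103  90  73  72  73  69  72  77 103 137 156 160 160 162 160 161 161
  143 127 115 106 104 103 101  96]
 [103  99  89  73  70  74  70  74  71  78 100 136 154 161 160 162 162 163
  161 155 133 105  93  93  90  91]
 [102  99  82  73  67  73  69  72  72  71  76  94 132 156 161 157 155 147
  137 119 100  90  87  85  87  92]
 [102  99  92  85  75  70  72  70  75  73  74  71  91 126 144 129 110  98
  1
[... 1294 characters left out ...]
58  61  62
   62  63  61  59  63  64  62  69]
 [ 72  60  63  61  62  59  65  64  62  63  63  65  64  60  66  65  64  61
   60  67  62  65  61  63  64  62]
 [ 92  72  61  67  68  62  63  63  63  65  61  63  64  61  66  60  63  67
   61  63  63  63  63  64  62  58]
 [ 99  89  69  65  60  63  61  66  63  62  64  62  63  66  63  67  68  65
   62  64  66  61  62  62  60  62]
 [102 104  86  70  68  62  60  63  64  64  64  59  61  64  63  60  65  61
   63  63  62  62  63  65  67  72]
 [101 103 101  86  72  67  67  64  64  62  63  61  60  61  62  66  63  63
   65  62  67  60  70  74  88 100]
 [102 102 101 101  90  70  63  61  64  67  59  66  59  63  64  61  65  64
   63  60  63  61  85  99 102 101]]
```

```bash
python3 -m creep '[[0.0,0,0,0.03,0],[0.0,-0.015,0,0.033,0],[0.0,-0.034,0,0.045,0],[0.0,-0.034,0,0.06,0],[0.0,-0.034,0,0.069,0],[0.0,-0.034,0,0.069,0],[0.0,-0.034,0,0.069,0],[0.0,-0.034,0,0.069,0],[0.0,-0.034,0,0.069,0]]'
python3 -c "
from h import *
delta([.5175,.1254,.0315],-.175)"
```

```text
t: 5.38
eef_pos: [0.4733, 0.1338, 0.0343]
ee_rot: [3.141, 0.001, 2.968]
force: [-0.1, -0.2, -1.6]
width: 0.0157
gripper_force: 30.0
pos [0.4733 0.1338 0.0343] rot [3.1409 0.0007 2.9678] q [ 0.6761  0.2798 -0.6254  0.0001 -0.6646 -2.4208] t 5.3833 f [-0.1094 -0.2267 -1.5654]
rows dx,dy,dz,turn: [-0.045  -0.0006  0.0028  0.0012] dist 0.045120275335233294
```

```bash
python3 -m creep '[[0.0,-0.01,-0.0006,0.001,0],[0.0,-0.02,-0.0006,0.001,0],[0.0,-0.03,-0.0006,0.001,0],[0.0,-0.04,-0.0006,0.001,0],[0.0,-0.045,-0.0006,0.001,0],[0.0,-0.045,-0.0006,0.001,0],[0.0,-0.045,-0.0006,0.001,0],[0.0,-0.045,-0.0006,0.002,0],[0.0,-0.045,-0.0006,0.003,0],[0.0,-0.045,-0.0006,0.003,0],[0.0,-0.045,-0.0006,0.003,0],[0.0,-0.045,-0.0006,0.003,0]]'
python3 -c "
from h import *
delta([.5175,.1254,.0315],-.175)"
```

```text
t: 6.38
eef_pos: [0.5171, 0.125, 0.031]
ee_rot: [-3.141, -0.0, 2.968]
force: [-2.2, -1.8, 5.8]
width: 0.016
gripper_force: 30.0
pos [0.5171 0.125  0.031 ] rot [-3.1413 -0.0001  2.9679] q [ 0.6061  0.3398 -0.5393  0.0003 -0.692  -2.3509] t 6.3833 f [-2.1538 -1.84    5.7878]
rows dx,dy,dz,turn: [-0.0004  0.0005 -0.0005  0.0013] dist 0.0008066973021773073
```

```bash
python3 -m creep '[[0.04,0,0,0,0],[0.04,0,0,0,0],[0.04,0,0,0,0],[0.04,0,0,0,0],[0.04,0,0,-0.02,0],[0.04,0,0,-0.05,0],[0.04,0,0,-0.085,0],[0.04,0,0,-0.12,0],[0.04,0,0,-0.14,0],[0.04,0.03,0,-0.14,0],[0.04,0.06,0,-0.14,0],[0.04,0.06,0,-0.14,0],[0.04,0.06,0,-0.14,0],[0.04,0.06,0,-0.14,0]]'
python3 - <<'E'
from h import *
t=arm.grab_frame("top");s=arm.grab_frame("scene")
cv2.imwrite("pics/top4.png",t[:,:,::-1])
y=-.175;R=np.array([[np.cos(y),-np.sin(y)],[np.sin(y),np.cos(y)]]);f=np.array([.616,.108])
P=lambda a,b,z:[*(f+R@[a,b]),z]
u=proj("scene",[P(0,18,.02),P(0,-18,.02),P(20,-18,.02),P(-150,-18,.02),P(0,0,.0256)])
cr=cv2.resize(s[180:290,360:500],None,fx=5,fy=5,interpolation=cv2.INTER_CUBIC)
for q in u: cv2.circle(cr,tuple(int(v) for v in (q-[360,180]+.5)*5),2,(255,0,255),-1)
cv2.imwrite("pics/scene4.png",cr[:,:,::-1])
for c in blobs(s,(0,150,80),(8,255,255),(430,190,490,245),20): 
    print("red",cv2.boundingRect(c))
for c in blobs(t,(0,120,80),(8,255,255),(190,145,250,205)): print("red top",rect("top",c,.135))
delta([.616,.108,.16],.2)
E
```

```text
t: 7.55
eef_pos: [0.4587, 0.1359, 0.1709]
ee_rot: [3.141, 0.001, 2.968]
force: [0.1, 0.1, 0.0]
width: 0.0399
gripper_force: 0.0
red (443, 213, 25, 21)
red top (((608.1516723632812, 105.10243225097656), (60.27643585205078, 15.851312637329102), 11.920446395874023), array([[577.0263, 106.632 ],
       [580.3005,  91.1225],
       [639.277 , 103.5728],
       [636.0029, 119.0823]], dtype=float32))
pos [0.4589 0.1357 0.1705] rot [-3.1415  0.0001  2.9673] q [ 0.6999  0.0799 -0.4897  0.0002 -1.0013 -2.4451] t 7.65 f [0.567  0.535  0.8171]
rows dx,dy,dz,turn: [-0.1595 -0.      0.0105 -0.3743] dist 0.15982001424320605
```

View pics/scene4.png

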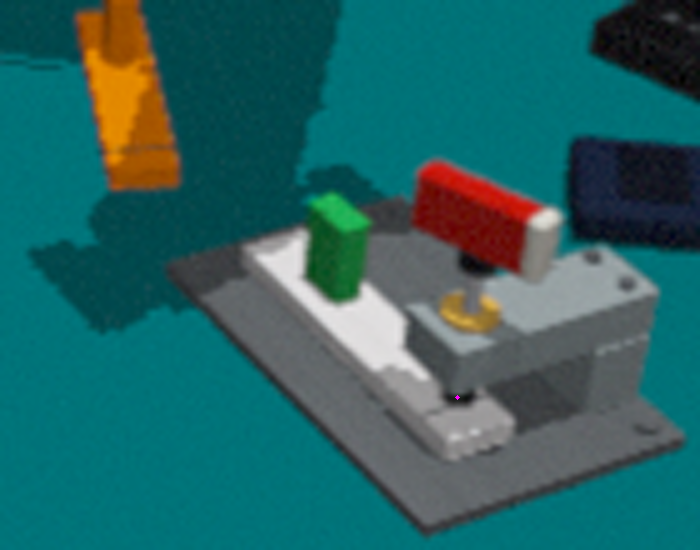

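```bash
python3 - <<'E'
from h import *
s=cv2.imread("pics/scene4.png")
y=-.175;R=np.array([[np.cos(y),-np.sin(y)],[np.sin(y),np.cos(y)]]);f=np.array([.616,.108])
P=lambda a,b,z:[*(f+R@[a,b]),z]
u=(proj("scene",[P(0,18,.02),P(0,-18,.02),P(20,-18,.02),P(20,18,.02),P(-150,-18,.02),P(-150,18,.02),P(0,0,.0256)])-[360,180]+.5)*5
print(u)
c=cv2.resize(s[360:470,370:540],None,fx=4.5,fy=4.5,interpolation=cv2.INTER_CUBIC)
for q in u: cv2.circle(c,tuple(int(v) for v in (q-[370,360])*4.5),4,(0,255,255),-1)
cv2.imwrite("pics/c5.png",cv2.convertScaleAbs(c,alpha=1.5))
E
```

```text
[[ 5775.985  -1319.2484]
 [ 8255.9748 -2124.3138]
 [  845.8922 -1593.779 ]
 [-7780.4333 -1518.3298]
 [-1925.9852 -1395.3228]
 [-1073.4722 -1419.8354]
 [  457.2894   397.9473]]
```

View pics/c5.png

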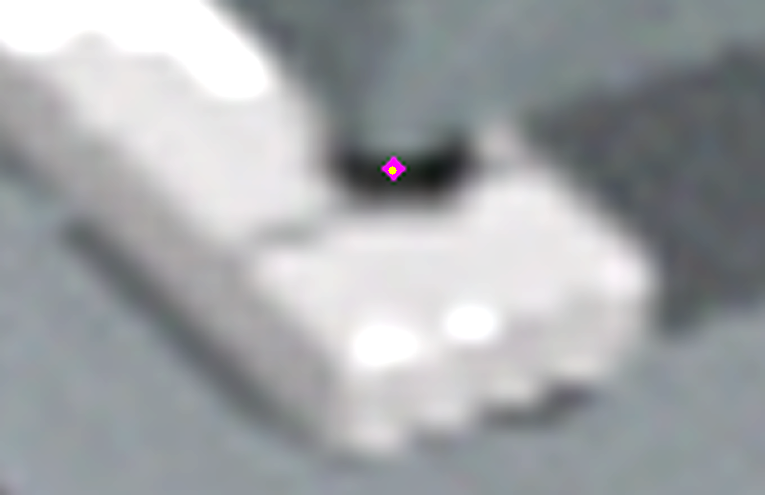

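```bash
python3 - <<'E'
from h import *
y=-.175;R=np.array([[np.cos(y),-np.sin(y)],[np.sin(y),np.cos(y)]]);f=np.array([.616,.108])
P=lambda a,b,z:[*(f+R@[a/1000,b/1000]),z]
u=(proj("scene",[P(0,18,.02),P(0,-18,.02),P(20,-18,.02),P(20,18,.02),P(0,0,.02),P(0,0,.0256),P(5,-18,.02)])-[360,180]+.5)*5
print((u-[370,360])*4.5)
st=arm.get_state();print(R.T@(st["eef_pos"][:2]-f)*1000)
E
```

```text
[[535.876  166.5407]
 [234.6678 264.3202]
 [354.1106 379.148 ]
 [658.1663 278.8053]
 [386.0686 215.1718]
 [392.8025 170.763 ]
 [264.2219 292.7324]]
[-159.4761   -0.1049]
```

The line lies about 3 mm short of the foot's centre, so I'll regrip and nudge the block 3 mm further in.

```bash
python3 -m creep '[[0.04,-0.03,0,0.01,0],[0.04,-0.06,0,0.03,0],[0.04,-0.06,0,0.065,0],[0.04,-0.06,0,0.1,0],[0.04,-0.06,0,0.13,0],[0.04,-0.06,0,0.139,0],[0.04,-0.06,0,0.139,0],[0.04,-0.06,0,0.139,0],[0.0,-0.06,0,0.139,0],[0.0,-0.06,0,0.139,0],[0.0,-0.06,0,0.139,0],[0.0,-0.06,0,0.139,0],[0.0,-0.06,0,0.139,0],[0.0,-0.061,0,0.139,0],[0.0,-0.062,0,0.139,0],[0.0,-0.063,0,0.139,0],[0.0,-0.0632,0,0.139,0],[0.0,-0.0632,0,0.139,0],[0.0,-0.0632,0,0.139,0]]' 15
python3 -c "
from h import *
delta([.616,.108,.16],.2)"
```

```text
t: 9.23
eef_pos: [0.5197, 0.1247, 0.0327]
ee_rot: [3.142, -0.001, 2.968]
force: [-9.6, 1.1, 12.6]
width: 0.0159
gripper_force: 15.0
pos [0.5197 0.1247 0.0327] rot [ 3.1416 -0.0007  2.9676] q [ 0.6021  0.3408 -0.5314 -0.0008 -0.6991 -2.3463] t 9.2333 f [-9.5741  1.1271 12.5719]
rows dx,dy,dz,turn: [-0.0977  0.0003 -0.1273 -0.374 ] dist 0.1605096360617357
```

```bash
python3 -m creep '[[0.04,0,0,0,0],[0.04,0,0,0,0],[0.04,0,0,0,0],[0.04,0,0,0,0],[0.04,0,0,-0.02,0],[0.04,0,0,-0.05,0],[0.04,0,0,-0.085,0],[0.04,0,0,-0.12,0],[0.04,0,0,-0.14,0],[0.04,0.03,0,-0.14,0],[0.04,0.03,0,-0.14,0],[0.04,0.03,0,-0.14,0]]'
python3 - <<'E'
from h import *
s=arm.grab_frame("scene")
c=cv2.resize(s[252:274,434:468],None,fx=22.5,fy=22.5,interpolation=cv2.INTER_CUBIC)
cv2.imwrite("pics/c6.png",cv2.convertScaleAbs(c[:,:,::-1],alpha=1.5))
delta([.616,.108,.16],.2)
E
```

```text
t: 10.23
eef_pos: [0.4903, 0.1298, 0.1721]
ee_rot: [3.141, 0.001, 2.968]
force: [-0.0, 0.4, -0.9]
width: 0.0397
gripper_force: 0.0
pos [0.4909 0.1298 0.1718] rot [3.1411 0.0005 2.968 ] q [ 0.646   0.1278 -0.4306  0.     -1.0117 -2.3903] t 10.2833 f [0.451  1.5271 0.3118]
rows dx,dy,dz,turn: [-0.127   0.0001  0.0118 -0.3736] dist 0.12758567474474664
```

View pics/c6.png

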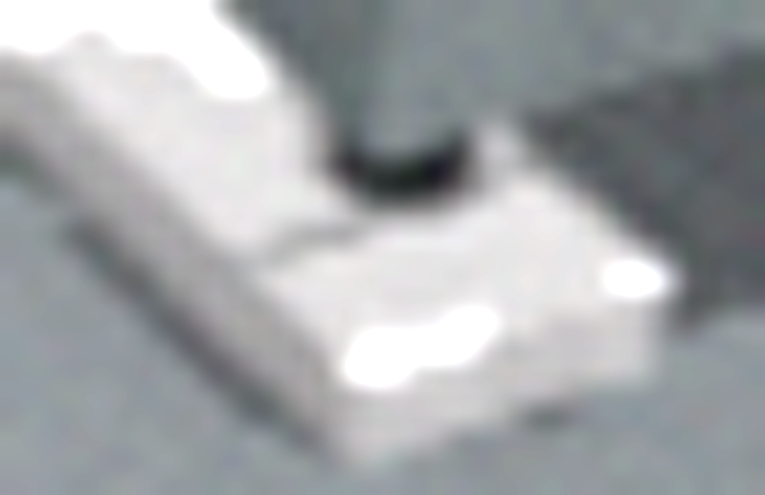

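```bash
python3 -m creep '[[0.05,-0.02,0,0,-0.125],[0.05,-0.05,0,0,-0.25],[0.05,-0.08,0,0,-0.375],[0.05,-0.11,0,0,-0.5],[0.05,-0.128,0,0,-0.625],[0.05,-0.128,0,0,-0.75],[0.05,-0.128,0,0,-0.875],[0.05,-0.128,0,0,-1.0],[0.05,-0.128,0,0,-1.125],[0.05,-0.128,0,0,-1.25],[0.05,-0.128,0,0,-1.375],[0.05,-0.128,0,0,-1.5],[0.05,-0.128,0,0,-1.625],[0.05,-0.128,0,0,-1.75],[0.05,-0.128,0,0,-1.75],[0.05,-0.128,0,0,-1.75]]'
python3 -c "
from h import *
delta([.617,.1075,.16],.2)"
```

```text
t: 11.62
eef_pos: [0.6173, 0.1073, 0.1707]
ee_rot: [3.141, -0.001, -1.57]
force: [-0.2, -0.1, -0.6]
width: 0.05
gripper_force: 0.0
pos [0.6173 0.1073 0.1707] rot [ 3.1405 -0.0006 -1.5701] q [ 0.4833  0.3204 -0.1766  0.0001 -1.075  -0.4826] t 11.6167 f [-0.2403 -0.1008 -0.6298]
rows dx,dy,dz,turn: [-0.0002  0.0003  0.0107  1.3715] dist 0.010713549031142217
```

```bash
python3 -m creep '[[0.05,0,0,0,-0.125],[0.05,0,0,0,-0.25],[0.05,0,0,0,-0.375],[0.05,0,0,0,-0.5],[0.05,0,0,0,-0.625],[0.05,0,0,0,-0.75],[0.05,0,0,0,-0.875],[0.05,0,0,0,-1.0],[0.05,0,0,0,-1.125],[0.05,0,0,0,-1.25],[0.05,0,0,0,-1.375],[0.05,0,0,0,-1.5],[0.05,0,0,0,-1.625],[0.05,0,0,0,-1.75],[0.05,0,0,0,-1.77],[0.05,0,0,0,-1.77],[0.05,0,0,0,-1.77]]'
python3 -c "
from h import *
delta([.617,.1075,.104],.2)"
```

```text
t: 13.03
eef_pos: [0.6171, 0.1075, 0.1713]
ee_rot: [3.141, 0.0, 0.198]
force: [0.2, -0.4, 0.2]
width: 0.05
gripper_force: 0.0
pos [0.6171 0.1075 0.1713] rot [3.1415 0.0004 0.1985] q [ 0.4836  0.3192 -0.1769 -0.     -1.0751  1.2856] t 13.0333 f [ 0.1751 -0.4418  0.2203]
rows dx,dy,dz,turn: [-0.0001 -0.      0.0673 -0.0015] dist 0.06730865127986733
```

```bash
python3 -m creep '[[0.05,0,0,0.03,0],[0.05,0,0,0.055,0],[0.05,0,0,0.067,0],[0.05,0,0,0.067,0],[0.05,0,0,0.067,0],[0.05,0,0,0.067,0],[0.0,0,0,0.067,0],[0.0,0,0,0.067,0],[0.0,0,0,0.067,0],[0.0,0,0,0.067,0],[0.0,0,0,0.067,0],[0.0,0,0,0.067,0],[0.0,0,0,0.067,0]]' 20
python3 -c "
from h import *
delta([.617,.1075,.104],.2);print(arm.get_state()['moment'])"
```

```text
t: 14.12
eef_pos: [0.6172, 0.1075, 0.1048]
ee_rot: [3.141, -0.0, 0.204]
force: [0.1, -1.0, 1.5]
width: 0.016
gripper_force: 20.0
pos [0.6172 0.1075 0.1048] rot [ 3.1414 -0.0003  0.2043] q [ 0.4837  0.3795 -0.2549  0.0003 -0.9362  1.2912] t 14.1167 f [ 0.0503 -0.9879  1.5248]
rows dx,dy,dz,turn: [-0.0002 -0.0001  0.0008  0.0043] dist 0.0008367379093219888
[-0.2976  0.1911 -0.0321]
```

```bash
python3 -m creep '[[0.0,0,0,0,0.1],[0.0,0,0,0,0.2],[0.0,0,0,0,0.3],[0.0,0,0,0,0.4],[0.0,0,0,0,0.5],[0.0,0,0,0,0.6],[0.0,0,0,0,0.7],[0.0,0,0,0,0.8],[0.0,0,0,0,0.9],[0.0,0,0,0,1.0],[0.0,0,0,0,1.1],[0.0,0,0,0,1.195],[0.0,0,0,0,1.195],[0.0,0,0,0,1.195],[0.0,0,0,0,1.195],[0.0,0,0,0,1.195]]'
python3 -m creep '[[0.05,0,0,0,0],[0.05,0,0,0,0],[0.05,0,0,0,0],[0.05,0,0,0,0],[0.05,0,0,-0.02,0],[0.05,0,0,-0.05,0],[0.05,0,0,-0.08,0],[0.05,0,0,-0.1,0],[0.05,0,0,-0.1,0],[0.05,0,0,-0.1,0]]'
python3 -c "
from h import *
delta([.45,-.05,.2],-.99)"
```

```text
t: 15.45
eef_pos: [0.6169, 0.1069, 0.1047]
ee_rot: [3.141, -0.0, -0.988]
force: [-1.5, -5.8, 3.2]
width: 0.0156
gripper_force: 20.0
t: 16.28
eef_pos: [0.6178, 0.1083, 0.2059]
ee_rot: [-3.138, -0.0, -0.99]
force: [-1.0, 0.0, -1.0]
width: 0.0503
gripper_force: 0.0
pos [0.6178 0.1083 0.2059] rot [-3.1383 -0.     -0.99  ] q [ 0.4841  0.2925 -0.1317 -0.0003 -1.1433  0.0968] t 16.2833 f [-0.9909  0.0487 -1.0144]
rows dx,dy,dz,turn: [0.0403 0.2271 0.0059 0.    ] dist 0.23075148450067076
```

Next I'll move the arm aside and verify the final state.

```bash
python3 -m creep '[[0.05,0.01,0.03,0,0],[0.05,0.01,0.06,0,0],[0.05,0.02,0.1,0,0],[0.05,0.03,0.14,0,0],[0.05,0.03,0.18,0,0],[0.05,0.04,0.22,0,0],[0.05,0.04,0.227,0,0],[0.05,0.04,0.227,0,0],[0.05,0.04,0.227,0,0]]'
python3 - <<'E'
from h import *
t=arm.grab_frame("top");s=arm.grab_frame("scene")
for c in blobs(t,(0,120,80),(8,255,255),(190,145,250,205)):
    r,b=rect("top",c,.135);print("red top",r);print(b)
    print(cast("top",c[:,0],.135)[:,:2].mean(0))
for nm,im,b in(("wh",t,(215,150,245,205)),):
    for c in blobs(im,(0,0,170),(180,60,255),b,3): print(nm,cv2.boundingRect(c),cast("top",c[:,0].mean(0),.135))
a=cv2.resize(s[195:285,400:500],(400,360),interpolation=cv2.INTER_CUBIC);b=cv2.resize(t[150:250,175:265],(400,360),interpolation=cv2.INTER_CUBIC)
cv2.imwrite("pics/fin.png",np.hstack([a,b])[:,:,::-1])
E
```

```text
t: 17.03
eef_pos: [0.4489, -0.0504, 0.2042]
ee_rot: [-3.141, 0.0, -0.991]
force: [0.8, -0.0, -0.3]
width: 0.05
gripper_force: 0.0
red top ((610.0712280273438, 109.06359100341797), (20.93315887451172, 53.013832092285156), 33.50840377807617)
[[586.7108 125.387 ]
 [615.9775  81.1838]
 [633.4317  92.7402]
 [604.165  136.9434]]
[0.6109 0.1089]
wh (227, 163, 5, 6) [[0.631  0.0845 0.135 ]]
```

View pics/fin.png

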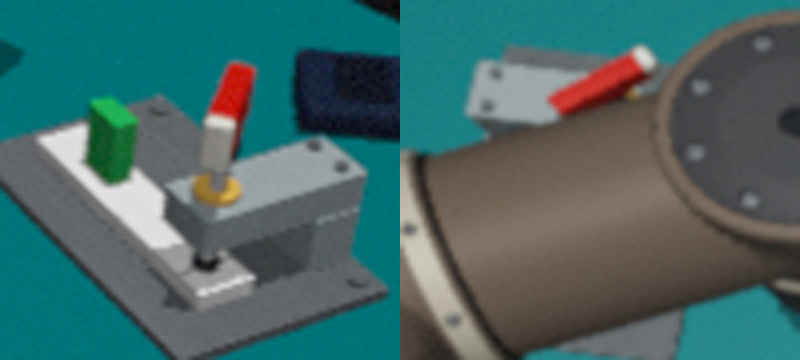

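The final view shows the foot down on the tongue over the line and the block flat on the plate. The bar is at −0.986 rad, so q ≈ 1.56, within the light-drag band.

```bash
python3 -c "
from station import arm
print(arm.job_done())"
```

```text
the job is handed in; nothing more can be done
None
```

I handed the job in after about 17 s of robot time: the green block lies flat on the jig's plate with its scribed line under the foot, and the driver is turned to q ≈ 1.56, inside the light-drag range, with the arm clear of everything.

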